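# Set the size guide and load the carton

### The job

Set the labelling tray for the long carton: slide the tray's size guide by its black grip all the way out to its end stop on the left. Then push the carton along the bed, without lifting it off, into the widened bay until it sits flat against the back stop. Leave the things round the tray as they are.

Things in the scene. Friction and masses are not known exactly. Their poses are not given: they have to be found in the camera images.
- cradle: Labelling tray: a fixed flat grey bed 230 x 230 mm, 22 mm thick; it does not move. Origin on the desk, under the bed; x is the loading direction (away from the robot), y left, z up. In this frame the bed covers x -142 to 87, y -105 to 125 mm, top at z = 22 mm. The bay at its far end lies between a fixed fence (right), a back stop (far) and the size guide (left), all rising to z = 46 mm.
- seat (a point): Point on the bed's top straight above the tray's origin, at the mouth of the bay. From here along the tray's axes: the aluminium fixed fence has its inner face at y = -73 mm, x -3 to 72 mm; the back stop's near face is at x = 72 mm, y -79 to 71 mm. Fence and guide flare outward by about 19 mm towards the robot, from x = 0 to -36 mm.
- guide (a joint): Size guide: an aluminium wall sliding along the tray's +y; 0 = narrowest, 0.075 m = fully out at the end stop (two small blocks at the bed's left edge). Its inner face is at y = -2 mm + joint value in the tray's frame, x 0 to 69 mm, so the bay is 71 mm + joint value wide, 146 mm at the stop. About 2 N of friction; it stays where it is left.
- grip (a point): On top of the guide's black upright grip (34 mm in the tray's x, 12 mm thick in y, top at z = 72 mm), at its inner (right) edge; the point is at x = 35 mm in the tray's frame. The guide's wall below stands out 6 mm further right (-y) of this point, its top at z = 47 mm. Open space lies to the right, between wall and fence, where fingers can go down to push the wall or grip outward.
- carton_mid (a point): Centre of the white printed carton: flat closed box 58 mm (its x) x 124 mm (its y) x 26 mm high, 0.1 to 0.2 kg, loose on the near part of the bed, its length across the loading direction, up to 10 degrees askew and 16 mm off centre. In place, its far long side is flat on the back stop and this point is at x = 43 mm in the tray's frame, 13 mm above the bed.
- tape: Roll of brown tape, about 92 mm across and 48 mm high, on the desk to the right of the tray. Leave alone. Origin under its centre.
- glue: Standing glue stick, 26 mm across and 92 mm high, to the right of the tray. Leave alone. Origin under its centre.
- big_box: Larger white printed box, 64 x 135 x 78 mm, right of the tray. Leave alone. Origin under its centre. Behind it and the glue stick stands a large fixed black printer, beyond about x = 0.52 m and right of about y = 0.08 m in the world; come to the tray round it, from the robot's side. A smaller white printer stands beyond x = 0.73 m.
- pot: Pen pot, 75 mm across, 154 mm high with its pens, at the right. Leave alone. Origin under its centre.

How it is judged:
On the way, in this order (a step that is already met when the one before it is completed fails the run):
1. the size guide is out at its end stop (within 3 mm) (value of joint guide above 0.072 m), for 0.2 s.
2. the carton is in the bay with its long side against the back stop (x of carton_mid in the frame of cradle above 0.038 m and angle between the x axis of carton_mid and the x axis of cradle, either way round below 0.08 rad), for 0.2 s.
At the end, for the whole second after the job is handed in: The size guide is within 3 mm of its outer end stop, and the carton lies flat on the bed between fence and guide, at rest, its far side within 5 mm of the back stop and square to it within 0.08 rad (all of step 2 and value of joint guide above 0.072 m and x of carton_mid in the frame of cradle below 0.048 m and y of carton_mid in the frame of cradle between -0.016 and 0.016 m and z of carton_mid in the frame of cradle below 0.04 m and angle between carton_mid's own z axis and vertical below 0.08 rad and linear speed of carton below 0.01 m/s); the robot touches nothing.
It fails at once if the carton is lifted off the bed (centre more than about 30 mm above where it lies) (height (world z) of carton_mid above 0.065 m).
It fails at once if a thing round the tray is moved by more than 20 mm (distance of any of tape, glue, big_box, pot from where it was at the start of the episode above 0.02 m).
It also fails if it takes over 58 s, if anything falls off the work surface, if the arm or the gripper's body presses on something with over 40 N, if the wrist force passes 120 N, or if a joint passes its speed limit or range.

### The arm

A 6-joint arm with a two-finger parallel gripper is mounted at the origin on the work surface; the furniture and walls round the work are solid. World frame = base frame: x ahead of the robot, y to its left, z up, the work surface at z = 0. Lengths are in m, angles in rad, forces in N, time in s.
With the tool pointing down it reaches from about 0.25 to 0.775 m from the base axis. Payload 4 kg.
Tool frame: the origin (TCP) lies midway between the tips of the shut fingers; the grasp point (between the pads) lies 19 mm behind it; z points along the fingers, y is the direction in which the jaws open and shut (so a half turn about z gives the same grasp; the last joint's range is limited). The gripper opens to 94 mm and grips with 3 to 60 N. Pads are 16 mm wide; open, the fingers measure 119 mm over their backs; the gripper's body (75 mm by 177 mm) begins 78 mm behind the grasp point.
Start: joints at [-1.239, 0.087, 1.371, -0, 1.684, -0.103], TCP at [0.232, -0.499, 0.206] pointing down, gripper open.
Joint ranges: [-3.1, 3.1], [-0.76, 2.03], [0.27, 2.55], [-1.08, 4.22], [0.17, 2.65], [-2.57, 2.57]. Speed limits (rad/s): [2.79, 2.79, 3.14, 3.14, 3.14, 3.14].

### API

Orientations are given as [roll, pitch, yaw] about the fixed x, y, z axes, in that order (R = Rz(yaw) Ry(pitch) Rx(roll)).
In Python, from bench import get_obs, snapshot, ticket gives the robot as it stands.
- The arm moves only by the shell command python3 -m creep 'ROWS' [OPENING]. ROWS is JSON, a list that holds one entry, the list of rows, each a list of 4 numbers: the shift along the tool's x, y, z in mm, then the turn about the tool's z in degrees. A call has 1 to 8 rows; each row shifts and turns the commanded pose from where the row before left it, along the tool's axes as they then stand; what a row does not reach is not made up. A row lasts 1/8 s, in which the tool goes at most 62.5 mm and 10.7 degrees, less where a joint would pass 70% of its speed; a pose out of reach is approached as far as the arm can. A call with a gripper value outside its range is refused whole. OPENING is the opening, from 0 (shut) to 1 (fully open), set as the call begins (- or left out, the last holds). The fingers move at their own pace and stop on an object; the grip force is fixed at half the most. Time passes only in rows, so rows that do not move let the fingers close. It gives the time, the measured TCP pose, the force and the opening at its end, in the units of the state.
- get_obs(): the state, without advancing time (a new reading comes with each control period).
- snapshot(name): name is "scene" or "top" or "wrist"; returns a dict with "color" (400x640x3 uint8, red, green, blue), "depth" (400x640 float32, m along the optical axis (not along the pixel's ray), 0 where there is no reading), "fx", "fy", "cx", "cy" (pixels), "distortion" ([k1, k2, p1, p2, k3] as OpenCV has them; the pictures are not rectified), "extrinsics" (4x4, takes a point from world to camera coordinates). Camera axes: x right, y down, z forward; pixel columns grow to the right and rows downward; lengths in m; the calibration is good to about 2 mm. A picture is of the moment at which its call begins.
- ticket.close_job(): hands the job in, once; it reports no verdict.
The state is a dict: "time": time; "joint_positions": joint angles; "qvel": joint speeds; "joint_torque": joint torques, N m; "tool_pos": TCP position; "ee_rot": TCP orientation; "wrist_force": force on the tool from outside, world axes, zero at the start; "wrist_torque": the same for the moment, N m; "width": finger opening in m.
Only numpy, scipy, OpenCV 4.12 (cv2) and the standard library are available. Lean on these libraries where they do the work, as an engineer would, in place of code of your own. Each camera call takes 0.05 s, during which the arm holds its last target. There are 200 camera calls.

## Working session

There is one attempt and no reset: what is moved stays moved. The work goes in short steps, Python scripts to look and compute and a shell command to move; the robot and the scene stay as the last step left them, time stands still between calls to the robot, and variables do not carry over. Pictures are saved under pics/ and viewed, on a budget of 10 in all, crops included, one or two more only if the job needs it, and the job is handed in when it is done.

```bash
mkdir -p pics; ls
python3 - <<'E'
from bench import get_obs,snapshot
import cv2,numpy as np
o=get_obs();print(o)
for n in("top","scene"):
    s=snapshot(n);cv2.imwrite(f"pics/{n}0.png",s["color"][:,:,::-1]);np.savez(f"{n}0.npz",**s)
    print(n,s["fx"],s["fy"],s["cx"],s["cy"],s["distortion"],np.round(s["extrinsics"],3).tolist())
E
```

```text
pics
{'time': 0.0, 'joint_positions': array([-1.23906896e+00,  8.79426555e-02,  1.37223132e+00, -2.57270121e-05,
        1.68362597e+00, -1.03082709e-01]), 'qvel': array([-1.18763736e-03,  3.55070224e-04,  6.49063884e-04, -3.99959825e-04,
       -2.66887268e-05,  6.17994102e-04]), 'joint_torque': array([-2.01623494e-03, -3.40183425e+01, -3.02433980e+01,  7.16252206e-02,
        3.31354339e-02, -1.85465296e-04]), 'tool_pos': array([ 0.2314957 , -0.49829721,  0.20432259]), 'ee_rot': array([-3.13939445e+00, -2.01696688e-04,  4.34806986e-01]), 'wrist_force': array([-0.72354627,  0.09469439, -0.33279186]), 'wrist_torque': array([-0.026802  ,  0.02156083,  0.02703257]), 'width': 0.09438605994898427}
top 466.7407174165672 466.7407174165672 317.5938651474115 202.2218856198891 [-0.06935104  0.          0.          0.          0.        ] [[0.029, -1.0, -0.005, -0.046], [-0.973, -0.027, -0.229, 0.515], [0.229, 0.012, -0.973, 1.014], [0.0, 0.0, 0.0, 1.0]]
scene 455.661611383178 455.661611383178 317.977441954214 198.03065341079665 [-0.12871828  0.          0.          0.          0.        ] [[-0.949, 0.317, -0.002, 0.485], [0.247, 0.734, -0.632, -0.041], [-0.199, -0.6, -0.775, 1.238], [0.0, 0.0, 0.0, 1.0]]
```

View pics/top0.png

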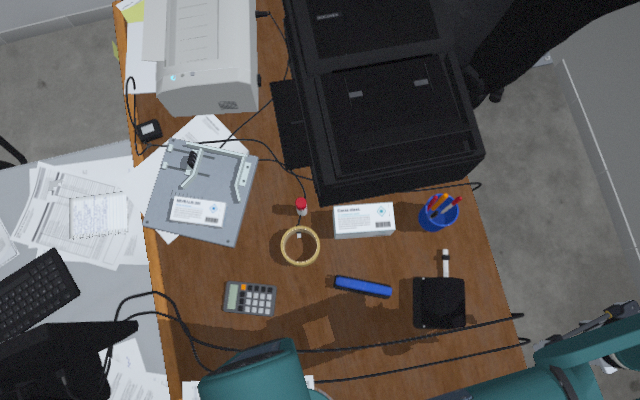

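View pics/scene0.png

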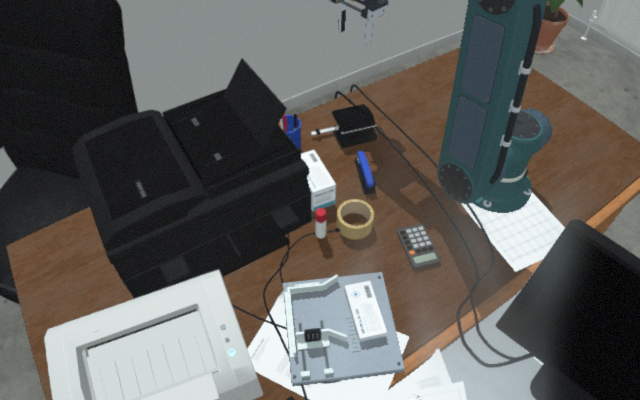

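Top view: the bed corners are near (173,138), (257,153), (233,246) and (146,222). The guide's black grip is at (191,158), the fence is at (243,175) and the carton at (197,211). Next I measure the bed and carton.

```bash
cat > h.py <<'E'
import numpy as np,cv2
def cam(s): 
    K=np.array([[s["fx"],0,s["cx"]],[0,s["fy"],s["cy"]],[0,0,1]]);return K,np.array(s["distortion"]),np.array(s["extrinsics"])
def plane(s,uv,z):
    K,d,E=cam(s);n=cv2.undistortPoints(np.float64(uv).reshape(-1,1,2),K,d).reshape(-1,2)
    r=np.c_[n,np.ones(len(n))]@E[:3,:3]; c=-E[:3,:3].T@E[:3,3]
    return c+r*((z-c[2])/r[:,2])[:,None]
def cloud(s):
    v,u=np.nonzero(s["depth"]>0);D=s["depth"][v,u];K,d,E=cam(s)
    n=cv2.undistortPoints(np.float64(np.c_[u,v]).reshape(-1,1,2),K,d).reshape(-1,2)
    return np.c_[u,v],(np.c_[n*D[:,None],D]-E[:3,3])@E[:3,:3]
def big(m):
    c,_=cv2.findContours(m.astype(np.uint8),0,cv2.CHAIN_APPROX_NONE);return max(c,key=cv2.contourArea).reshape(-1,2)
E
python3 - <<'E'
from h import *
for n,box in(("top",(135,130,265,255)),("scene",(280,265,410,390))):
    s=dict(np.load(n+"0.npz"));uv,P=cloud(s)
    z=np.zeros((400,640));z[uv[:,1],uv[:,0]]=P[:,2]
    roi=np.zeros((400,640),bool);roi[box[1]:box[3],box[0]:box[2]]=1
    hsv=cv2.cvtColor(s["color"],cv2.COLOR_RGB2HSV)
    for nm,lo,hi,h in(("bed",.014,.03,.022),("carton",.039,.058,.048)):
        m=roi&(z>lo)&(z<hi)
        if nm=="carton": m=cv2.morphologyEx(m.astype(np.uint8),cv2.MORPH_OPEN,np.ones((5,5)))
        c=big(m);W=plane(s,c,h)[:,:2].astype(np.float32)
        r=cv2.minAreaRect(W*1000);print(n,nm,np.median(z[m>0]),r,np.round(cv2.boxPoints(r),0).tolist())
    c=s["color"][box[1]:box[3],box[0]:box[2],::-1]
    cv2.imwrite(f"pics/{n}c.png",cv2.resize(c,None,fx=4.5,fy=4.5,interpolation=2))
    b=roi&(hsv[...,2]<50)&(z>.05)&(z<.09)
    if b.sum(): print("grip",P[(b[uv[:,1],uv[:,0]])].mean(0),plane(s,big(b),.072).mean(0),b.sum())
E
```

```text
top bed 0.021330887734685056 ((546.1412353515625, 254.04086303710938), (231.53709411621094, 230.82493591308594), 78.42694091796875) [[410.0, 164.0], [636.0, 117.0], [682.0, 344.0], [456.0, 391.0]]
top carton 0.047187952341467186 ((489.0257873535156, 248.27420043945312), (124.95588684082031, 59.591068267822266), 84.23909759521484) [[453.0, 189.0], [512.0, 183.0], [525.0, 307.0], [466.0, 313.0]]
grip [0.61003519 0.26977001 0.06686008] [0.60937095 0.26786423 0.072     ] 64
scene bed 0.02209872280083048 ((550.1931762695312, 256.0781555175781), (232.73460388183594, 236.91986083984375), 78.69829559326172) [[411.0, 165.0], [644.0, 119.0], [689.0, 347.0], [457.0, 393.0]]
scene carton 0.04789400266049109 ((491.0901184082031, 250.9453125), (128.30027770996094, 60.634864807128906), 84.36720275878906) [[455.0, 190.0], [515.0, 184.0], [528.0, 312.0], [467.0, 318.0]]
grip [0.61643993 0.27440347 0.06678297] [0.61740184 0.27665375 0.072     ] 61
```

View pics/topc.png

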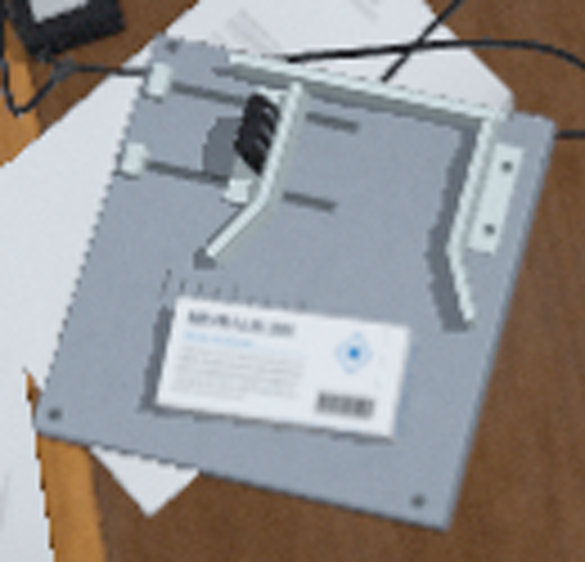

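The bed fits 231 x 231 mm at z = 22, so tray yaw is about -11.6° and its origin about (0.572, 0.240). The carton is at about (-82, -8) in the tray frame, 6° askew. The guide is at about q = 0.03. The plan is to turn the tool square to the tray, then come round the printer with the fingers shut.

```bash
python3 -m creep '[[[0,0,0,9],[0,0,0,9],[0,0,0,9],[0,0,0,9.5],[0,0,0,0]]]' 0
cat >> h.py <<'E'
from scipy.spatial.transform import Rotation as Ro
YAW=np.radians(-11.6);O=np.array([.572,.240])
RT=np.array([[np.cos(YAW),-np.sin(YAW)],[np.sin(YAW),np.cos(YAW)]])
def where():
    from bench import get_obs
    o=get_obs();p=o["tool_pos"];print("t",round(o["time"],2),"world",np.round(p*1000,1),"tray",np.round((p[:2]-O)@RT*1000,1),"yaw",np.round(np.degrees(o["ee_rot"]),2),"F",np.round(o["wrist_force"],1),"w",round(o["width"],4));return o
def to(xyz):
    o=where();R=Ro.from_euler("xyz",o["ee_rot"]).as_matrix();print("tool mm",np.round(R.T@(np.array(xyz)-o["tool_pos"])*1000,1))
E
python3 -c "
from h import *
to([.36,.1,.25])"
```

```text
time: 0.72
tool_pos: [0.2316, -0.4986, 0.2049]
ee_rot: [-3.141, 0.001, -0.2]
wrist_force: [0.8, -0.0, 0.4]
width: 0.0472
t 0.72 world [ 231.6 -498.6  204.9] tray [-185.  -791.9] yaw [-1.7995e+02  3.0000e-02 -1.1480e+01] F [ 0.8 -0.   0.4] w 0.0472
tool mm [   6.7 -612.2  -44.5]
```

```bash
python3 -m creep '[[[0,-50,-8,0],[0,-50,-8,0],[0,-50,-8,0],[0,-50,-8,0],[0,-50,-8,0],[0,-50,-4,0],[0,-50,0,0],[0,-50,0,0]]]' >/dev/null; python3 -m creep '[[[0,-50,0,0],[0,-50,0,0],[0,-50,0,0],[0,-50,0,0],[0,0,0,0],[0,0,0,0]]]' >/dev/null;  python3 -c "
from h import *
to(list(O+RT@[.035,.005])+[.10])"
```

```text
t 2.48 world [352.   88.5 249.3] tray [-185.1 -192.6] yaw [ 1.7994e+02  2.0000e-02 -1.1480e+01] F [-0.1 -0.2 -1.3] w 0.0005
tool mm [ 220.5 -197.3  149. ]
```

```bash
python3 -m creep '[[[0,-50,0,0],[0,-50,0,0],[0,-50,0,0],[30,-47,0,0],[45,0,20,0],[50,0,30,0],[50,0,30,0],[45,0,30,0]]]' >/dev/null; python3 -m creep '[[[0,0,20,0],[0,0,15,0],[0,0,0,0],[0,0,0,0]]]' >/dev/null;  python3 - <<'E'
from h import *
from bench import snapshot
to(list(O+RT@[.035,.005])+[.034])
s=snapshot("wrist");t=snapshot("top")
np.savez("top1.npz",**t)
c=cv2.resize(t["color"][125:255,130:270],(560,520),interpolation=2)
cv2.imwrite("pics/a.png",c[:,:,::-1]);cv2.imwrite("pics/w1.png",s["color"][:,:,::-1])
E
```

```text
t 3.98 world [607.3 238.2 106.6] tray [34.9  5.3] yaw [-1.7992e+02 -1.6000e-01 -1.1540e+01] F [-0.2 -0.1 -0.1] w 0.0002
tool mm [-0.1  0.4 72.6]
```

View pics/w1.png

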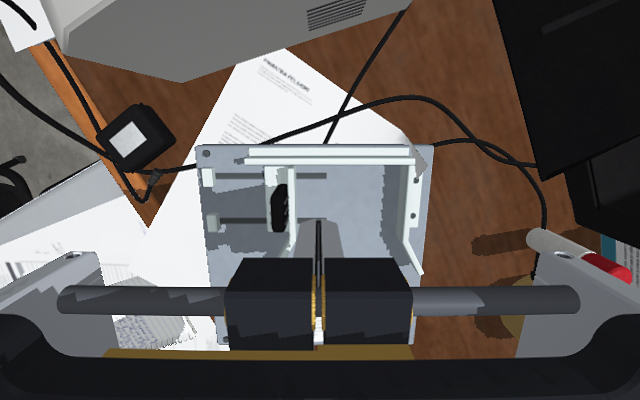

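The wrist view shows the shut fingertips at (318,225), in the open bay just right of the guide wall (293,210). The tray is square to the tool. I'll descend and push the guide left.

```bash
python3 -m creep '[[[0,0,30,0],[0,0,25,0],[0,0,17,0],[0,0,0,0]]]'; python3 -m creep '[[[0,-8,0,0],[0,-8,0,0],[0,-8,0,0],[0,-8,0,0],[0,-8,0,0],[0,-5,0,0],[0,0,0,0]]]';python3 -c "
from h import *
where()"
```

```text
time: 4.58
tool_pos: [0.6063, 0.2377, 0.0314]
ee_rot: [3.14, 0.002, -0.202]
wrist_force: [0.5, 0.1, -0.4]
width: 0.0005
time: 5.45
tool_pos: [0.6161, 0.2829, 0.0321]
ee_rot: [-3.141, 0.001, -0.202]
wrist_force: [-0.4, 0.3, -0.8]
width: 0.0006
t 5.45 world [616.1 282.9  32.1] tray [34.6 50.9] yaw [-1.7994e+02  4.0000e-02 -1.1550e+01] F [-0.4  0.3 -0.8] w 0.0006
```

```bash
python3 -m creep '[[[0,-5,0,0],[0,-4,0,0],[0,-3,0,0],[0,0,0,0]]]'; python3 -m creep '[[[0,-2,0,0],[0,0,0,0]]]';python3 -c "
from h import *
from bench import snapshot
where();s=snapshot('wrist')
cv2.imwrite('pics/w2.png',s['color'][100:320,150:490,::-1])"
```

```text
time: 5.95
tool_pos: [0.618, 0.292, 0.032]
ee_rot: [3.138, 0.002, -0.203]
wrist_force: [-2.3, -4.9, 1.9]
width: 0.0007
time: 6.2
tool_pos: [0.618, 0.2921, 0.0321]
ee_rot: [3.134, 0.002, -0.203]
wrist_force: [-2.6, -9.9, 2.3]
width: 0.0008
t 6.2 world [618.  292.1  32.1] tray [34.6 60.3] yaw [ 1.7958e+02  1.3000e-01 -1.1640e+01] F [-2.6 -9.9  2.3] w 0.0008
```

View pics/w2.png

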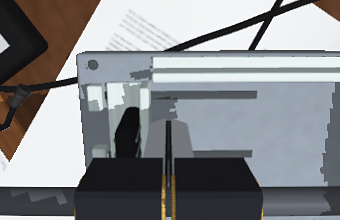

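The tool stops at y = 60.3, where 60.5 was predicted for q = 75, and a 10 N reaction has built up, so the guide is at its end stop. I'll back off, rise, and go round behind the carton with the gripper open.

```bash
python3 -m creep '[[[0,8,0,0],[0,12,0,0],[0,0,-30,0],[0,0,-45,0],[0,0,-40,0],[-25,10,0,0],[-50,20,0,0],[-50,20,0,0]]]' 1 >/dev/null; python3 -m creep '[[[-40,0,0,0],[-15,0,0,0],[0,0,0,0],[0,0,0,0],[0,0,0,0]]]' 1;python3 - <<'E'
from h import *
from bench import snapshot
to(list(O+RT@[-.142,-.007])+[.036])
for n in("top","scene"):
    s=snapshot(n);np.savez(n+"2.npz",**s)
t=dict(np.load("top2.npz"));q=dict(np.load("scene2.npz"))
a=cv2.resize(t["color"][125:255,130:270],(400,371),interpolation=2);b=cv2.resize(q["color"][260:390,270:410],(400,371),interpolation=2)
cv2.imwrite("pics/b.png",np.hstack([a,b])[:,:,::-1])
E
```

```text
time: 7.88
tool_pos: [0.4298, 0.263, 0.1472]
ee_rot: [3.141, -0.0, -0.203]
wrist_force: [-0.4, 0.1, -0.5]
width: 0.0941
t 7.88 world [429.8 263.  147.2] tray [-143.9   -6.1] yaw [179.98  -0.   -11.64] F [-0.4  0.1 -0.5] w 0.0941
tool mm [  1.9   0.9 111.2]
```

View pics/b.png

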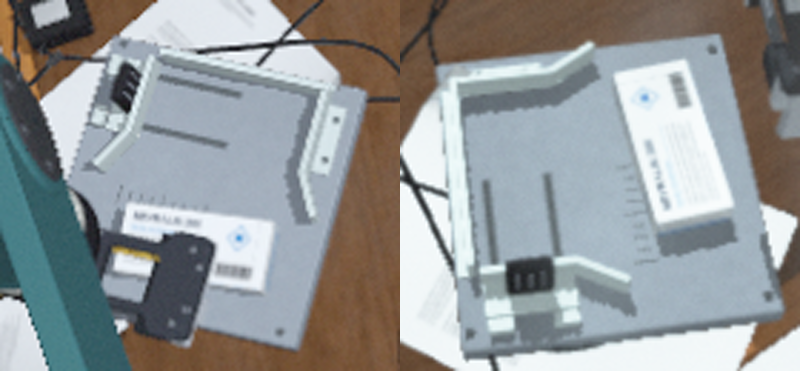

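Both views show the guide's carriage against its two stop blocks (scene crop (500,325) and (568,315)) and the carton undisturbed. I'll descend behind the carton and push.

```bash
python3 -m creep '[[[0,0,40,0],[0,0,40,0],[0,0,25,0],[0,0,6,0],[0,0,0,0]]]' ; python3 -m creep '[[[6,0,0,0],[6,0,0,0],[6,0,0,0],[6,0,0,0],[6,0,0,0],[6,0,0,0],[6,0,0,0],[6,0,0,0]]]';python3 -m creep '[[[6,0,0,0],[6,0,0,0],[0,0,0,0]]]'
python3 - <<'E'
from h import *
from bench import snapshot
where();s=snapshot("scene");uv,P=cloud(s)
z=np.zeros((400,640));z[uv[:,1],uv[:,0]]=P[:,2]
roi=np.zeros((400,640),bool);roi[265:390,280:410]=1
hsv=cv2.cvtColor(s["color"],cv2.COLOR_RGB2HSV)
m=cv2.morphologyEx((roi&(z>.042)&(z<.056)).astype(np.uint8),cv2.MORPH_OPEN,np.ones((5,5)))
W=(plane(s,big(m),.048)[:,:2]-O)@RT*1000
print(cv2.minAreaRect(W.astype(np.float32)))
q=s["color"];cv2.imwrite("pics/c.png",cv2.resize(q[240:390,270:430],(640,600),interpolation=2)[:,:,::-1])
E
```

```text
time: 8.6
tool_pos: [0.4292, 0.2631, 0.0367]
ee_rot: [-3.142, -0.0, -0.202]
wrist_force: [-0.3, 0.1, 0.4]
width: 0.0936
time: 9.6
tool_pos: [0.476, 0.2533, 0.0364]
ee_rot: [3.141, 0.0, -0.202]
wrist_force: [-2.5, 1.1, 2.0]
width: 0.094
time: 9.98
tool_pos: [0.4885, 0.2507, 0.0363]
ee_rot: [3.141, -0.001, -0.203]
wrist_force: [0.2, 0.1, 0.8]
width: 0.0938
t 9.97 world [488.5 250.7  36.3] tray [-84.   -6.3] yaw [ 1.7999e+02 -8.0000e-02 -1.1610e+01] F [0.2 0.1 0.8] w 0.0938
((-45.37087631225586, -9.016517639160156), (60.38365936279297, 126.23593139648438), 0.39473700523376465)
```

View pics/c.png

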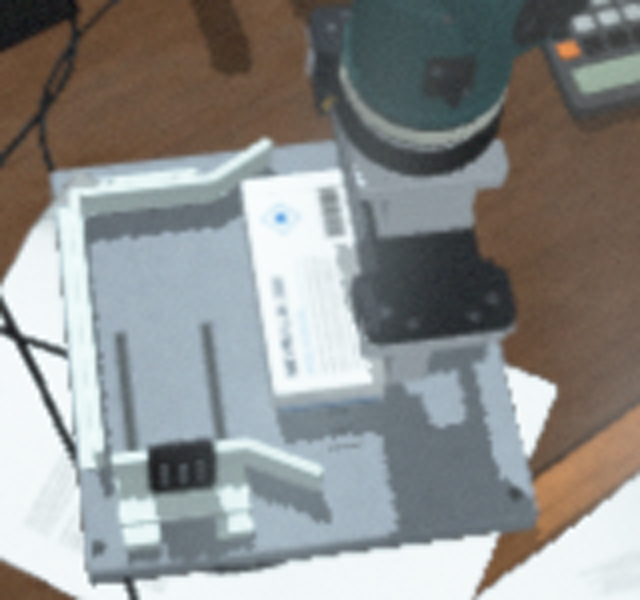

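The scene view shows the carton square (0.4°) at x = -45, but its y of -9 leaves only about 2 mm to the fence. I'll push on with a leftward drift so friction carries it toward the centre, then re-measure.

```bash
python3 -m creep '[[[6,-1.5,0,0],[6,-1.5,0,0],[6,-1.5,0,0],[6,-1.5,0,0],[6,-1.5,0,0],[6,-1.5,0,0],[0,0,0,0]]]'
cat > m.py <<'E'
from h import *
from bench import snapshot
where();s=snapshot("scene");uv,P=cloud(s)
z=np.zeros((400,640));z[uv[:,1],uv[:,0]]=P[:,2]
roi=np.zeros((400,640),bool);T=(P[:,:2]-O)@RT
k=(T[:,0]>-.15)&(T[:,0]<.073)&(abs(T[:,1])<.085)
roi[uv[k,1],uv[k,0]]=1
m=cv2.morphologyEx((roi&(z>.042)&(z<.056)).astype(np.uint8),cv2.MORPH_OPEN,np.ones((5,5)))
W=(plane(s,big(m),.048)[:,:2]-O)@RT*1000
print(cv2.minAreaRect(W.astype(np.float32)))
q=s["color"];cv2.imwrite("pics/d.png",cv2.resize(q[240:390,270:430],(640,600),interpolation=2)[:,:,::-1])
E
python3 m.py
```

```text
time: 10.9
tool_pos: [0.5254, 0.2526, 0.0366]
ee_rot: [-3.141, -0.001, -0.202]
wrist_force: [0.1, -0.0, -1.2]
width: 0.094
t 10.9 world [525.4 252.6  36.6] tray [-48.2   3. ] yaw [-1.7998e+02 -6.0000e-02 -1.1600e+01] F [ 0.1 -0.  -1.2] w 0.094
((-8.985652923583984, -0.16542816162109375), (59.37285232543945, 125.42668151855469), 0.2362969070672989)
```

The drift worked: the carton is at y about 0 and square to 0.2°. I'll push straight in from here.

```bash
python3 -m creep '[[[6,0,0,0],[6,0,0,0],[6,0,0,0],[6,0,0,0],[6,0,0,0],[6,0,0,0],[6,0,0,0],[3,0,0,0]]]'; python3 -m creep '[[[2,0,0,0],[2,0,0,0],[2,0,0,0],[0,0,0,0]]]'; python3 m.py
```

```text
time: 11.95
tool_pos: [0.5691, 0.2435, 0.0365]
ee_rot: [3.142, -0.0, -0.202]
wrist_force: [-1.6, -0.3, 1.3]
width: 0.0935
time: 12.45
tool_pos: [0.5749, 0.2423, 0.0364]
ee_rot: [3.142, -0.001, -0.202]
wrist_force: [-1.5, 0.0, -0.1]
width: 0.0941
t 12.45 world [574.9 242.3  36.4] tray [2.4 2.8] yaw [ 1.800e+02 -4.000e-02 -1.159e+01] F [-1.5  0.  -0.1] w 0.0941
((40.564117431640625, -0.2343902587890625), (124.70952606201172, 56.656211853027344), 89.89629364013672)
```

```bash
python3 -m creep '[[[1,0,0,0],[1,0,0,0],[0,0,0,0]]]'; python3 -m creep '[[[1,0,0,0],[1,0,0,0],[0,0,0,0]]]'; python3 m.py
```

```text
time: 12.88
tool_pos: [0.5766, 0.2419, 0.0364]
ee_rot: [3.141, -0.0, -0.202]
wrist_force: [-0.5, -0.2, 1.1]
width: 0.0942
time: 13.25
tool_pos: [0.5772, 0.2417, 0.0364]
ee_rot: [3.141, 0.003, -0.202]
wrist_force: [-4.9, 0.3, 2.3]
width: 0.0939
t 13.25 world [577.2 241.7  36.4] tray [4.8 2.8] yaw [ 1.7997e+02  1.6000e-01 -1.1560e+01] F [-4.9  0.3  2.3] w 0.0939
((43.78228759765625, -0.117584228515625), (58.4429931640625, 125.08177947998047), 0.2455565482378006)
```

Contact with the back stop: the tool has stalled and shows a 5 N reaction. I'll give one more small squeeze, then back off straight, rise and check.

```bash
python3 -m creep '[[[1,0,0,0],[0,0,0,0]]]'; python3 -m creep '[[[-5,0,0,0],[-12,0,0,0],[-20,0,0,0],[-30,0,0,0],[-20,0,-30,0],[0,0,-50,0],[-30,0,-40,0],[-50,0,0,0]]]'; python3 -m creep '[[[-30,0,0,0],[0,0,0,0],[0,0,0,0],[0,0,0,0]]]' >/dev/null; python3 m.py
python3 - <<'E'
from h import *
from bench import snapshot
s=snapshot("top");uv,P=cloud(s);T=(P[:,:2]-O)@RT*1000
z=np.zeros((400,640));X=np.zeros((400,640,2));z[uv[:,1],uv[:,0]]=P[:,2];X[uv[:,1],uv[:,0]]=T
m=(z>.04)&(z<.056)&(X[...,0]>-10)&(X[...,0]<69)&(abs(X[...,1])<67)
W=(plane(s,big(cv2.morphologyEx(m.astype(np.uint8),cv2.MORPH_OPEN,np.ones((5,5)))),.048)[:,:2]-O)@RT*1000
print("top",cv2.minAreaRect(W.astype(np.float32)))
a=cv2.imread("pics/d.png");b=cv2.resize(s["color"][125:255,130:270],(400,371),interpolation=2)[:,:,::-1]
cv2.imwrite("pics/e.png",np.hstack([cv2.resize(a,(396,371)),b]))
E
```

```text
time: 13.55
tool_pos: [0.5772, 0.2417, 0.0364]
ee_rot: [3.141, 0.005, -0.201]
wrist_force: [-8.0, 1.0, 3.9]
width: 0.0939
time: 14.55
tool_pos: [0.418, 0.276, 0.1611]
ee_rot: [-3.135, -0.008, -0.204]
wrist_force: [-0.7, 0.5, -0.9]
width: 0.0941
t 15.05 world [387.4 280.7 156.2] tray [-189.     2.7] yaw [ 1.7998e+02 -2.0000e-02 -1.1650e+01] F [0.8 1.2 0.4] w 0.0936
((43.768829345703125, -0.04015350341796875), (58.28560256958008, 125.32486724853516), 0.036393504589796066)
top ((40.76831817626953, -1.7863235473632812), (124.70035552978516, 57.1258430480957), 89.68180084228516)
```

View pics/e.png

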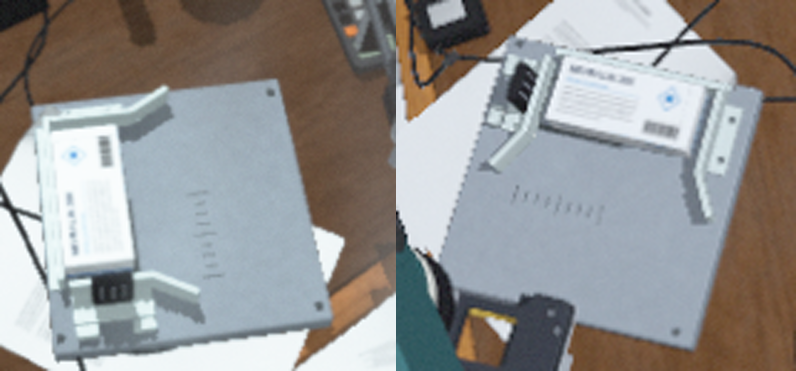

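Both views show the carton flat and square against the back stop. The guide is still on its stop blocks and the robot is clear of the tray, so I'm handing in.

```bash
python3 -c "
from bench import ticket
print(ticket.close_job())"
```

```text
the job is handed in; nothing more can be done
None
```

The job is done and handed in at about 15 s of the 58 s allowed; no verdict was reported.

- **Guide:** I pushed the guide's wall left with the shut fingers until the tool stalled at tray y = 60.3 mm (60.5 mm expected at the end stop) with about 10 N of reaction. In the last pictures the guide is still against its stop blocks.
- **Carton:** I pushed it along the bed with both open fingers, which squared it. A slight leftward drift centred it before it went into the bay. At the back stop the tool stalled with 5 to 8 N of reaction.
- **Last checks:** After I backed the arm away, the scene camera put the carton's centre at x = 43.8 mm, y = 0 mm, square to within 0.1°. The top camera read x = 40.8 mm, y = -1.8 mm, about 0.3° off. They differ by about 3 mm, roughly the calibration error, and both are within tolerance.
- **Surroundings:** I felt no unexpected contact and kept the path clear of the tape, glue stick, large box and pen pot. I did not re-measure those four at the end.

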